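# Stamp a stone block on the foot-operated layout press

### The job

Take the plain granite block, not either of the two carved ones, and lay it gently in the bed of the green stamping press, up against the two back pins and the red end stop. Then, with the gripper, press the yellow pedal all the way down to its stop, hold it there for about one second so that the arm stamps the layout on the block, and let the pedal come back up. Work the stamp by the pedal only, not by pushing its arm, and leave the stamped block in the bed and the two carved blocks where they lie.

Things in the scene. Friction and masses are not known exactly. Their poses are not given: they have to be found in the camera images.
- blank_mid (a point): centre of the plain light grey granite block, loose, 96 (its x) x 56 (its y) x 30 mm (z), about 0.45 kg, starting flat on the slab; the point is 15 mm above its underside. The top is bare
- carved_a_mid (a point): centre of a darker grey block of the same size with two dark scrolls and a border on its top; to be left alone
- carved_b_mid (a point): centre of the second carved block, same as the first
- press: green foot-operated stamping press, fixed. Origin at slab level. Base plate: its x -100 to +190 mm, y +-150 mm, 12 mm thick. Aluminium bed on the +y half, 90 (x) x 130 mm (y), top 22 mm above the slab, centre x 0, y +75 mm; two steel back pins, 8 mm diameter, 20 mm above the bed, at x +32, y +39 and +111 mm; red end stop 16 mm above the bed, face at y +123 mm. Yellow pedal on the -y half
- bed_seat (a point): where the block's centre belongs when it lies home against both pins and the end stop (15 mm above the bed top); fixed to the press, axes as the press. The block's long side lies along this y, either way round; its +x long face touches the pins, its +y end the red stop
- pedal (a joint): pedal angle in rad: 0 up (rest), 0.4 fully down on its stop. It springs back up when let go; near the stop about 10 N on the pad are needed. The stamp touches the block only over the last 0.02 rad or so
- pedal_pad (a point): centre of the top of the pedal's yellow foot pad (70 x 90 mm); moves with the pedal. Its z is normal to the pad. At rest the pad slopes 0.4 rad, its free end (towards the press's -x) up; fully down it is level, with its top 43 mm above the slab
- pedal_hinge (a point): point on the pedal's hinge line, 35 mm above the slab, fixed to the press, axes as the press; the hinge runs along y. The pad's centre is 150 mm from it towards -x and 8 mm above the line when fully down
- stamp_arm: grey swing arm with the rubber stamp. Origin on its hinge, 105 mm above the slab, 150 mm behind (press +x) the bed centre. At rest it stands up, leaning 0.18 rad back, top 270 mm above the slab, the stamp sticking out 61 mm towards the bed side; the pedal swings it down 1.75 rad until the stamp lies on the block's middle with a few newtons. Keep clear of its sweep over the bed
There are look-alikes about, which are no part of the job. What is shaped like the part that bears blank_mid but blue is not meant.

How it is judged:
On the way, in this order (a step that is already met when the one before it is completed fails the run):
1. the plain block lies flat and released in the bed, home against pins and end stop (x of blank_mid in the frame of bed_seat between -0.005 and 0.003 m and y of blank_mid in the frame of bed_seat between -0.005 and 0.003 m and z of blank_mid in the frame of bed_seat between -0.003 and 0.003 m and angle between the x axis of blank_mid and the y axis of bed_seat, either way round below 0.09 rad and angle between blank_mid's own z axis and vertical below 0.08 rad and contact force between the fingers and blank below 0.3 N), for 0.2 s.
2. the pedal is held down on its stop with the stamp pressing on the block (value of joint pedal above 0.385 rad and contact force between stamp_arm and blank above 0.5 N), for 0.6 s.
At the end, for the whole second after the job is handed in: The pedal is back up (below 0.04 rad); the plain block lies flat and at rest in the bed, within 6 mm of home against the pins and the end stop and within 0.1 rad of square to them; both carved blocks are within 20 mm of where they started (value of joint pedal below 0.04 rad and x of blank_mid in the frame of bed_seat between -0.006 and 0.004 m and y of blank_mid in the frame of bed_seat between -0.006 and 0.004 m and z of blank_mid in the frame of bed_seat between -0.003 and 0.003 m and angle between the x axis of blank_mid and the y axis of bed_seat, either way round below 0.1 rad and angle between blank_mid's own z axis and vertical below 0.08 rad and linear speed of blank below 0.01 m/s and distance of each of carved_a_mid, carved_b_mid from where it was at the start of the episode below 0.02 m); the robot touches nothing.
It fails at once if the swing arm or stamp is pushed by the gripper (over 5 N) (contact force between the fingers and stamp_arm above 5 N).
It fails at once if the swing arm or stamp is pushed by the robot's arm (over 5 N) (contact force between the arm and stamp_arm above 5 N).
It fails at once if a carved block is moved by more than 20 mm (distance of any of carved_a_mid, carved_b_mid from where it was at the start of the episode above 0.02 m).
It fails at once if the block is dropped or slammed into the press (over 90 N) (contact force between blank and press above 90 N).
It also fails if it takes over 56 s, if anything falls off the work surface, if the arm or the gripper's body presses on something with over 40 N, if the wrist force passes 120 N, or if a joint passes its speed limit or range.

### The arm

A 6-joint arm with a two-finger parallel gripper is mounted at the origin on the work surface. World frame = base frame: x ahead of the robot, y to its left, z up, the work surface at z = 0. Lengths are in m, angles in rad, forces in N, time in s.
With the tool pointing down it reaches from about 0.375 to 0.9 m from the base axis. Payload 3.1 kg.
Tool frame: the origin (TCP) lies at the centre of the arm's flange, where the gripper is bolted on; the fingertips stand tip_reach ahead of it and the grasp point (between the pads) lies 164 mm ahead of it (tip_reach is the distance from the TCP to the fingertips, in m); z points along the fingers, y is the direction in which the jaws open and shut (so a half turn about z gives the same grasp; the last joint's range is limited). The gripper opens to 87 mm and grips with 3 to 60 N. Pads are 19 mm wide; open, the fingers measure 117 mm over their backs; the gripper's body (75 mm by 190 mm) begins 51 mm behind the grasp point.
Start: joints at [-1.423, 0.527, 1.433, -0, 1.181, -0.178], TCP at [0.2, -0.592, 0.405] pointing down, gripper open.
Joint ranges: [-3.08, 3.08], [-0.75, 2.2], [0.22, 2.44], [-1.43, 4.57], [0, 2.65], [-2.85, 2.85]. Speed limits (rad/s): [2.79, 2.79, 3.14, 3.14, 3.14, 3.14].

### API

Orientations are given as a unit quaternion [x, y, z, w].
In Python, from rig import get_obs, camera, hand_in, tip_reach gives the robot as it stands. The module is installed in compiled form; this text tells all that it offers.
- The arm moves only by the tool servo_tool, never from a script. Its argument "steps" is one flat list of numbers, 5 for each row, row after row: the finger opening in m, from 0 to 0.087, then the shift along the tool's x, y, z in m, then the turn about the tool's z in rad. A call has 1 to 12 rows; each row is the pose to reach, as a shift and turn from the pose commanded when the call began, along the tool's axes at that moment; what a row does not reach only later rows make up. A row lasts 1/8 s, in which the tool goes at most 62.5 mm and 10.7 degrees, less where a joint would pass 70% of its speed; a pose out of reach is approached as far as the arm can. A call with a gripper value outside its range is refused whole. The fingers move at their own pace and stop on an object; "force" is the grip in N (left out, the last holds). Time passes only in rows, so rows that repeat a pose let the fingers close. It gives the time, the measured TCP pose, the force and the opening at its end, in the units of the state.
- get_obs(): the state, without advancing time (a new reading comes with each control period).
- camera(name): name is "scene" or "side" or "wrist"; returns a dict with "pixels" (480x640x3 uint8, blue, green, red), "vertical_fov" (degrees; the focal length in pixels is half the picture's height over the tangent of half this angle, whatever the lens; pixels are square), "cx", "cy" (the principal point, pixels), "D" ([k1, k2, p1, p2, k3] as OpenCV has them; the pictures are not rectified), "T" (4x4, takes a point from camera to world coordinates). Camera axes: x right, y up, looking along -z (the intrinsics and any distortion apply to the point x, -y, -z); pixel columns grow to the right and rows downward; lengths in m; the calibration is good to about 2 mm. A picture is of the moment at which its call begins. There is no depth.
- hand_in(): hands the job in, once; it reports no verdict.
The state is a dict: "time": time; "q": joint angles; "joint_velocities": joint speeds; "joint_torque": joint torques, N m; "position": TCP position; "tool_rot": TCP orientation; "ft_force": force on the tool from outside, world axes, zero at the start; "moment": the same for the moment, N m; "grip_width": finger opening in m.
Only numpy, scipy, OpenCV 4.12 (cv2) and the standard library are available. Lean on these libraries where they do the work, as an engineer would, in place of code of your own. Each camera call takes 0.05 s, during which the arm holds its last target.

## Working session

There is one attempt and no reset: what is moved stays moved. The work goes in short steps, Python scripts to look and compute and a tool call to move; the robot and the scene stay as the last step left them, time stands still between calls to the robot, and variables do not carry over. Pictures are saved under pics/ and viewed, and the job is handed in when it is done.

Besides the shell and the picture viewer there is one more tool, called after ">>>" as name(argument=value, ...) on one line, values as JSON. servo_tool: Moves the arm, as the interface text tells. Its arguments: {"type":"object","properties":{"steps":{"type":"array"},"force":{"type":"number"}},"required":["steps"]}

```bash
mkdir -p pics; python3 - <<'E'
from rig import get_obs,camera,tip_reach
import cv2,numpy as np
print(tip_reach() if callable(tip_reach) else tip_reach)
o=get_obs();print(o)
for n in ["scene","side","wrist"]:
    c=camera(n);cv2.imwrite(f"pics/{n}0.png",c["pixels"])
    print(n,c["vertical_fov"],c["cx"],c["cy"],c["D"],np.round(c["T"],4).tolist())
    np.save(f"pics/{n}0.npy",c,allow_pickle=True)
E
```

```text
0.1822
{'time': 0.0, 'q': array([-1.42349060e+00,  5.28477807e-01,  1.43389708e+00, -2.45701410e-05,
        1.18137706e+00, -1.78509794e-01]), 'joint_velocities': array([ 9.36221934e-04,  4.05054024e-05,  2.06093520e-03, -6.29151997e-05,
        5.32591377e-04,  9.99714882e-04]), 'joint_torque': array([ 1.29978009e-03, -4.40033519e+01, -1.76593602e+01,  6.34118216e-02,
        5.81447489e-02, -1.47466803e-04]), 'position': array([ 0.20001978, -0.59177136,  0.40376571]), 'tool_rot': array([ 9.86758518e-01,  1.62192668e-01,  5.48514465e-06, -1.07969262e-03]), 'ft_force': array([ 0.31726081, -0.74925992,  0.42585513]), 'moment': array([-0.05845122, -0.02710153,  0.02563204]), 'grip_width': 0.08661923073753416}
scene 56.26142231966514 320.7908898700378 243.27549879589256 [0.01024299 0.         0.         0.         0.        ] [[0.0013, -0.8234, 0.5674, 1.1047], [1.0, 0.0067, 0.0074, 0.0883], [-0.0099, 0.5674, 0.8234, 0.8331], [0.0, 0.0, 0.0, 1.0]]
side 54.448159427566395 316.5178963062979 242.41182270401043 [-0.0268406  0.         0.         0.         0.       ] [[-0.762, 0.3076, -0.5698, -0.0722], [-0.6471, -0.3935, 0.653, 0.8089], [-0.0234, 0.8663, 0.499, 0.6549], [0.0, 0.0, 0.0, 1.0]]
wrist 66.36362321229542 323.77529178263654 237.60379352025808 [0.00523063 0.         0.         0.         0.        ] [[0.3202, 0.9037, 0.2844, 0.2783], [-0.9474, 0.306, 0.0943, -0.5663], [-0.0018, -0.2996, 0.9541, 0.3841], [0.0, 0.0, 0.0, 1.0]]
```

View pics/scene0.png

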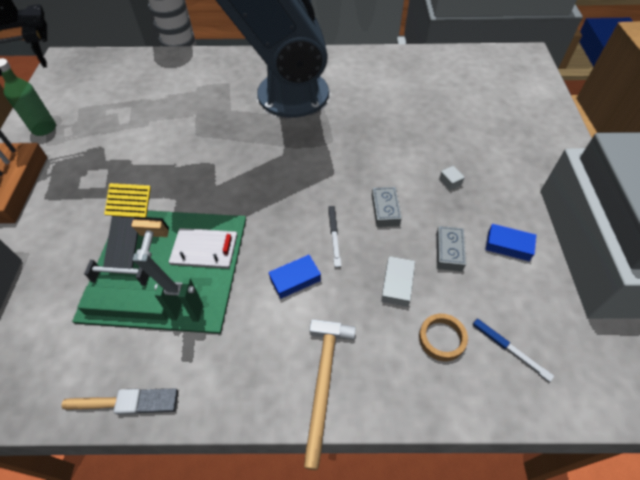

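View pics/side0.png

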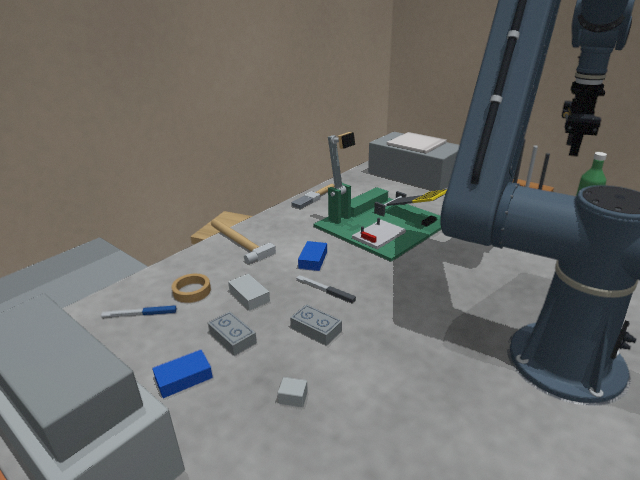

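View pics/wrist0.png

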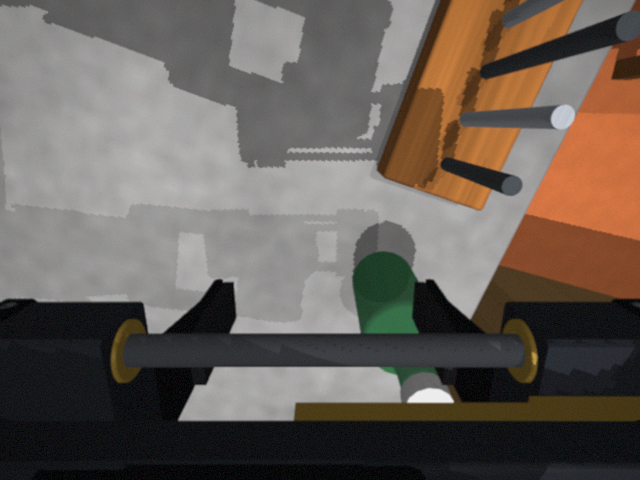

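The plain light-grey block is at scene (399,281). The carved blocks are at (386,206) and (451,248), both with scrolls. The blue look-alikes are at (296,275) and (512,242), and a small cube is at (452,177). I'll confirm this in enlarged crops.

```bash
cat > h.py <<'E'
import numpy as np,cv2
from rig import camera,get_obs
def load(n): return np.load(n,allow_pickle=True).item()
def K(c):
    f=240/np.tan(np.radians(c["vertical_fov"])/2); return np.array([[f,0,c["cx"]],[0,f,c["cy"]],[0,0,1.]])
def ray(c,uv):
    p=cv2.undistortPoints(np.array([[uv]],float),K(c),np.array(c["D"],float))[0,0]
    T=np.array(c["T"]); d=T[:3,:3]@np.array([p[0],-p[1],-1.]); return T[:3,3],d
def atz(c,uv,z):
    o,d=ray(c,uv); return o+d*(z-o[2])/d[2]
def proj(c,P):
    T=np.array(c["T"]); P=np.atleast_2d(P); q=(P-T[:3,3])@T[:3,:3]; q=q*[1,-1,-1]
    return cv2.projectPoints(q,np.zeros(3),np.zeros(3),K(c),np.array(c["D"],float))[0][:,0]
def crop(c,name,x0,y0,w,h,s):
    im=c["pixels"][y0:y0+h,x0:x0+w]; im=cv2.resize(im,None,fx=s,fy=s,interpolation=cv2.INTER_CUBIC); cv2.imwrite(name,im)
E
python3 - <<'E'
from h import *
c=load("pics/scene0.npy")
crop(c,"pics/s_blk.png",340,160,160,120+30,5)
crop(c,"pics/s_press.png",65,170,200,150,4)
E
```

```text
(no output)
```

View pics/s_blk.png

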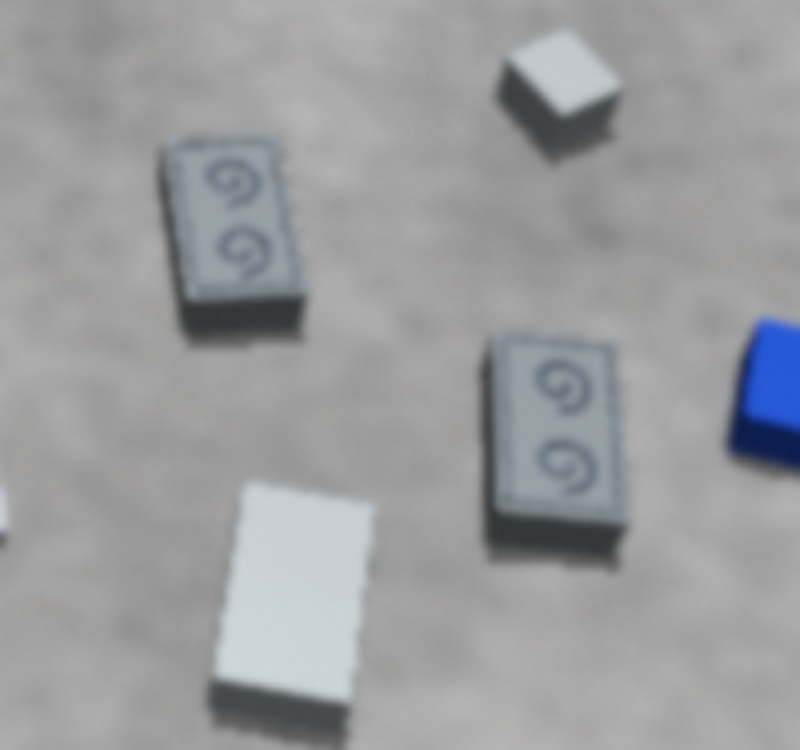

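View pics/s_press.png

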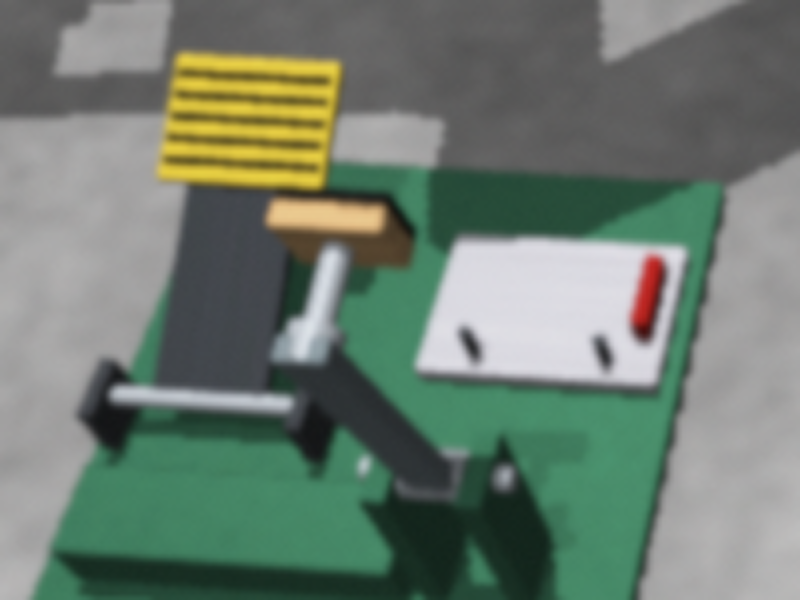

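```bash
cat >> h.py <<'E'
def rectfit(c,uvs,local,z):
    # 2D rigid fit local->world
    W=np.array([atz(c,u,z)[:2] for u in uvs]);L=np.array(local,float)
    wc=W.mean(0);lc=L.mean(0);a=(W-wc);b=(L-lc)
    th=np.arctan2((b[:,0]*a[:,1]-b[:,1]*a[:,0]).sum(),(b*a).sum())
    R=np.array([[np.cos(th),-np.sin(th)],[np.sin(th),np.cos(th)]])
    t=wc-R@lc; res=W-(L@R.T+t)
    return t,th,res,W
E
python3 - <<'E'
from h import *
c=load("pics/scene0.npy")
f=lambda pts,x0,y0,s:[((x+.5)/s-.5+x0,(y+.5)/s-.5+y0) for x,y in pts]
# block: image down=+x
b=f([(245,484),(374,504),(351,702),(215,676)],340,160,5)
t,th,res,W=rectfit(c,b,[(-.048,-.028),(-.048,.028),(.048,.028),(.048,-.028)],.030)
print("block",t,th,np.round(res*1e3,1).tolist())
p=f([(455,238),(688,247),(658,387),(417,372)],65,170,4)
t,th,res,W=rectfit(c,p,[(-.045,.01),(-.045,.14),(.045,.14),(.045,.01)],.022)
print("press",t,th,np.round(res*1e3,1).tolist())
for n,P in dict(carvA=[(165,148),(280,140),(303,292),(187,300)],carvB=[(492,340),(616,345),(626,520),(495,512)]).items():
    t2,th2,res,W=rectfit(c,f(P,340,160,5),[(-.048,-.028),(-.048,.028),(.048,.028),(.048,-.028)],.030)
    print(n,t2,th2,np.round(res*1e3,1).tolist())
s=load("pics/side0.npy")
R=np.array([[np.cos(th),-np.sin(th)],[np.sin(th),np.cos(th)]])
def w(x,y,z): return [*(R@[x,y]+t),z]
im=s["pixels"].copy()
for q in [(-.1,-.15,.012),(-.1,.15,.012),(.19,.15,.012),(-.045,.01,.022),(-.045,.14,.022),(.045,.14,.022),(.045,.01,.022),(.032,.039,.042),(.032,.111,.042)]:
    u=proj(s,[w(*q)])[0]; cv2.circle(im,(int(u[0]),int(u[1])),1,(0,0,255),-1)
cv2.imwrite("pics/side_chk.png",cv2.resize(im[120:280,300:480],None,fx=4,fy=4,interpolation=cv2.INTER_CUBIC)[:600,:])
E
```

```text
block [0.63773897 0.24183998] -0.21284595808297363 [[1.4, 0.6], [-0.0, -0.7], [-0.6, -0.7], [-0.8, 0.8]]
press [ 0.54845922 -0.25088742] -0.06487295553848409 [[0.3, -1.3], [-0.8, 0.8], [1.3, 0.4], [-0.7, 0.1]]
carvA [0.44008179 0.23257915] 0.042948018092602964 [[3.6, 1.3], [1.5, 0.1], [-3.4, -2.4], [-1.7, 1.0]]
carvB [0.55798759 0.3620772 ] -0.11743784810729531 [[4.1, 1.2], [0.7, -0.2], [-3.5, -1.2], [-1.3, 0.3]]
```

View pics/side_chk.png

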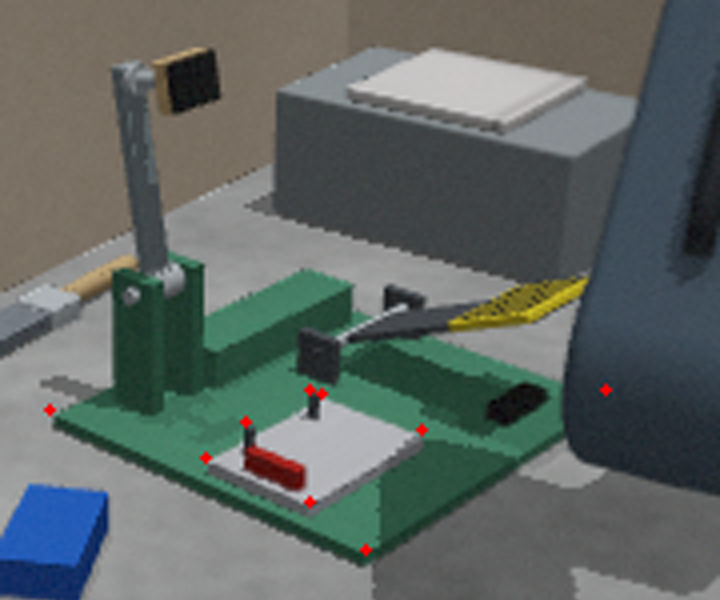

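```bash
cat >> h.py <<'E'
PT=np.array([0.5485,-0.2509]);PTH=-0.0649
def p2w(x,y,z):
    c,s=np.cos(PTH),np.sin(PTH); return np.array([c*x-s*y+PT[0],s*x+c*y+PT[1],z])
E
python3 - <<'E'
from h import *
from scipy.optimize import least_squares
c=load("pics/scene0.npy")
f=lambda pts,x0,y0,s:[((x+.5)/s-.5+x0,(y+.5)/s-.5+y0) for x,y in pts]
pad=np.array(f([(177,52),(341,62),(325,190),(157,180)],65,170,4))
def pts(hx,hy,th=.4):
    r=[]
    for dx,dy in [(-.035,-.045),(-.035,.045),(.035,.045),(.035,-.045)]:
        a,b=-.150+dx,.008
        r.append(p2w(hx+a*np.cos(th)+b*np.sin(th),hy+dy,.035-a*np.sin(th)+b*np.cos(th)))
    return np.array(r)
for th in (.4,):
    s=least_squares(lambda v:(proj(c,pts(*v,th))-pad).ravel(),[.05,-.075]);print(s.x,np.round(s.fun,1))
for u in f([(110,393),(295,403)],65,170,4): 
    w=atz(c,u,.035); d=w[:2]-PT; cc,ss=np.cos(PTH),np.sin(PTH); print("hinge local",cc*d[0]+ss*d[1],-ss*d[0]+cc*d[1])
hx,hy=s.x
print("seat",p2w(0,.075,.037),"pad rest",p2w(hx-.135,hy,.101),"pad down",p2w(hx-.15,hy,.043))
E
```

```text
[ 0.0759615  -0.08385436] [-0.   0.6  0.2 -0.1 -0.2 -0.5  0.   0.1]
hinge local 0.07397050422244485 -0.1409302043226074
hinge local 0.07445473133308807 -0.04263024846353254
seat [ 0.55336408 -0.17605789  0.037     ] pad rest [ 0.48414746 -0.33074892  0.101     ] pad down [ 0.46917904 -0.3297761   0.043     ]
```

>>> servo_tool(steps=[0.087,0,0,-0.06,0,0.087,0.682,-0.65,-0.06,0.539,0.087,0.682,-0.65,-0.06,0.539,0.087,0.682,-0.65,-0.06,0.539,0.087,0.682,-0.65,-0.06,0.539,0.087,0.682,-0.65,-0.06,0.539,0.087,0.682,-0.65,-0.06,0.539,0.087,0.682,-0.65,-0.06,0.539,0.087,0.682,-0.65,-0.06,0.539,0.087,0.682,-0.65,-0.06,0.539,0.087,0.682,-0.65,-0.06,0.539,0.087,0.682,-0.65,-0.06,0.539], force=15)

```text
time: 1.65
position: [0.5203, 0.0186, 0.4647]
tool_rot: [0.994, -0.106, 0.0, 0.0]
ft_force: [0.2, -0.9, 0.3]
grip_width: 0.0871
```

```bash
cat >> h.py <<'E'
from scipy.spatial.transform import Rotation as Ro
def to(target,yang):
    o=get_obs();R=Ro.from_quat(o["tool_rot"]).as_matrix()
    d=R.T@(np.array(target)-o["position"])
    ya=np.arctan2(R[1,1],R[0,1]); t=-((yang-ya+np.pi)%(2*np.pi)-np.pi)
    print("t",round(o["time"],3),"pos",np.round(o["position"],4),"q",np.round(o["q"],3),"w",round(o["grip_width"],4),"F",np.round(o["ft_force"],2))
    print("tool shift",np.round(d,4),"turn",round(t,4),"tilt",round(np.degrees(np.arccos(-R[2,2])),2))
E
python3 -c "
from h import *
to([.638,.242,.35],-1.784)"
```

```text
t 1.65 pos [0.5203 0.0186 0.4647] q [-0.179  0.316  1.616 -0.     1.209  1.605] w 0.0871 F [ 0.21 -0.9   0.29]
tool shift [ 0.0677 -0.2433  0.1146] turn 0.0001 tilt 0.02
```

>>> servo_tool(steps=[0.087,0.055,-0.23,0.11,0,0.087,0.055,-0.23,0.11,0,0.087,0.055,-0.23,0.11,0,0.087,0.055,-0.23,0.11,0,0.087,0.055,-0.23,0.11,0,0.087,0.055,-0.23,0.11,0])

```text
time: 2.4
position: [0.6219, 0.23, 0.3539]
tool_rot: [0.994, -0.106, -0.001, 0.001]
ft_force: [0.2, -0.7, 0.0]
grip_width: 0.0876
```

```bash
python3 -c "
from h import *
to([.638,.242,.186],-1.784)
c=camera('wrist');cv2.imwrite('pics/w1.png',c['pixels']);np.save('pics/w1.npy',c,allow_pickle=True)"
```

```text
t 2.4 pos [0.6219 0.23   0.3539] q [ 1.860e-01  6.350e-01  1.378e+00 -1.000e-03  1.131e+00  1.969e+00] w 0.0876 F [ 0.15 -0.72  0.02]
tool shift [ 0.0135 -0.0153  0.1678] turn 0.0013 tilt 0.12
```

View pics/w1.png

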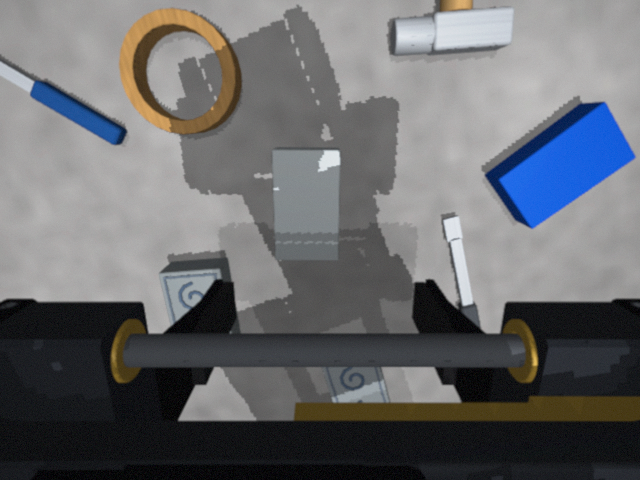

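```bash
python3 - <<'E'
from h import *
c=load("pics/w1.npy")
crop(c,"pics/w1c.png",240,130,130,140,4)
for z,P in ((.03,[(273,149),(340,149),(339,260),(273,260)]),):
    t,th,res,W=rectfit(c,P,[(.048,.028),(.048,-.028),(-.048,-.028),(-.048,.028)],z);print(t,th,np.round(res*1e3,1).tolist())
E
```

```text
[0.63823388 0.24011769] -0.22587777478895035 [[-0.8, -1.1], [0.4, 0.7], [0.3, -1.1], [0.1, 1.5]]
```

View pics/w1c.png

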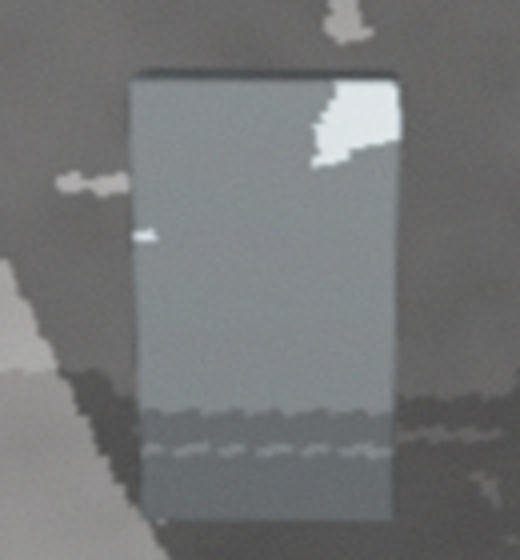

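>>> servo_tool(steps=[0.087,0.0137,-0.0143,0.05,0.007,0.087,0.0137,-0.0143,0.1,0.007,0.087,0.0137,-0.0143,0.14,0.007,0.087,0.0137,-0.0143,0.14,0.007,0.087,0.0137,-0.0143,0.14,0.007])

```text
time: 3.08
position: [0.6396, 0.2399, 0.2172]
tool_rot: [0.994, -0.111, 0.002, -0.0]
ft_force: [0.2, 1.0, 0.7]
grip_width: 0.0871
```

```bash
python3 -c "
from h import *
to([.638,.241,.1862],-1.791)
c=camera('wrist');cv2.imwrite('pics/w2.png',c['pixels']);np.save('pics/w2.npy',c,allow_pickle=True)"
```

```text
t 3.075 pos [0.6396 0.2399 0.2172] q [ 0.196  0.831  1.4   -0.     0.907  1.988] w 0.0871 F [0.24 1.02 0.73]
tool shift [-0.0019 -0.0007  0.031 ] turn -0.0014 tilt 0.21
```

View pics/w2.png

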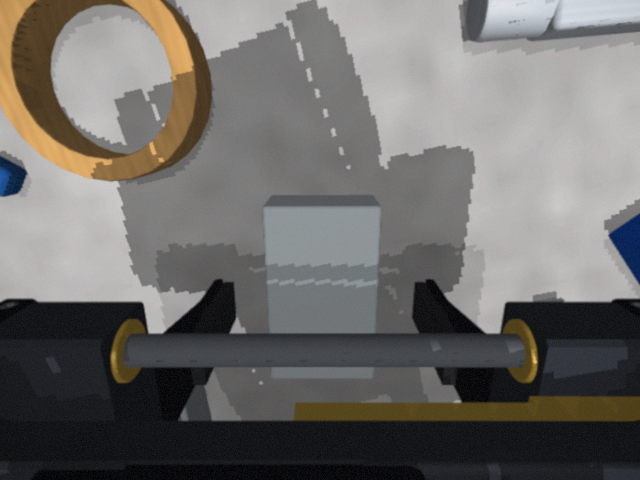

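The plain block (264..380, 205..378) sits centred between the fingers. Next I descend and grip.

>>> servo_tool(steps=[0.087,-0.0015,0,0.015,0,0.087,-0.0015,0,0.03,0,0.087,-0.0015,0,0.03,0,0.05,-0.0015,0,0.03,0,0.04,-0.0015,0,0.03,0,0.04,-0.0015,0,0.03,0,0.04,-0.0015,0,0.03,0,0.04,-0.0015,0,0.03,0], force=30)

```text
time: 4.12
position: [0.6372, 0.2412, 0.1849]
tool_rot: [0.994, -0.11, 0.0, -0.0]
ft_force: [0.0, 0.8, -0.4]
grip_width: 0.0556
```

```bash
python3 -c "
from h import *
to([.638,.241,.30],-1.791)"
```

```text
t 4.125 pos [0.6372 0.2412 0.1849] q [0.198 0.875 1.411 0.    0.855 1.989] w 0.0556 F [ 0.05  0.82 -0.38]
tool shift [ 0.0009 -0.     -0.1151] turn -0.0 tilt 0.02
```

>>> servo_tool(steps=[0.04,0,0,-0.02,0,0.04,0,0,-0.07,0,0.04,0,0,-0.12,0,0.04,-0.0465,0.237,-0.12,-1.726,0.04,-0.0465,0.237,-0.12,-1.726,0.04,-0.0465,0.237,-0.12,-1.726,0.04,-0.0465,0.237,-0.12,-1.726,0.04,-0.0465,0.237,-0.12,-1.726,0.04,-0.0465,0.237,-0.12,-1.726,0.04,-0.0465,0.237,-0.12,-1.726,0.04,-0.0465,0.237,-0.12,-1.726,0.04,-0.0465,0.237,-0.12,-1.726])

```text
time: 5.62
position: [0.5397, 0.02, 0.3055]
tool_rot: [0.747, 0.664, -0.0, 0.0]
ft_force: [0.8, 0.1, -5.0]
grip_width: 0.0555
```

```bash
python3 -c "
from h import *
to([.55,-.08,.29],-.065)"
```

```text
t 5.625 pos [0.5397 0.02   0.3055] q [-0.17   0.556  1.738 -0.     0.847 -0.052] w 0.0555 F [ 0.82  0.06 -5.02]
tool shift [-0.0981  0.022   0.0155] turn -0.0524 tilt 0.01
```

```bash
python3 - <<'E'
from h import *
c=camera('wrist');np.save('pics/w3.npy',c,allow_pickle=True)
crop(c,"pics/w3c.png",220,200,200,150,4)
o=get_obs();R=Ro.from_quat(o["tool_rot"]).as_matrix();z=o["position"][2]-.1549
for v in (.046,.048,.050): print(v,proj(c,[[*(o["position"]+R@[v,s,0])[:2],z] for s in(-.028,.028)]).round(1).tolist())
to(p2w(-.004,.069,.29),-.065);print(p2w(-.004,.069,0),p2w(0,.075,0))
E
```

```text
0.046 [[249.4, 220.9], [396.7, 220.3]]
0.048 [[249.0, 215.8], [397.0, 215.2]]
0.05 [[248.7, 210.6], [397.3, 210.0]]
t 5.675 pos [0.5396 0.02   0.3055] q [-0.17   0.556  1.738 -0.     0.847 -0.056] w 0.0561 F [ 0.31  0.01 -3.87]
tool shift [-0.1994  0.0321  0.0155] turn -0.0483 tilt 0.01
[ 0.54898338 -0.18178585  0.        ] [ 0.55336408 -0.17605789  0.        ]
```

View pics/w3c.png

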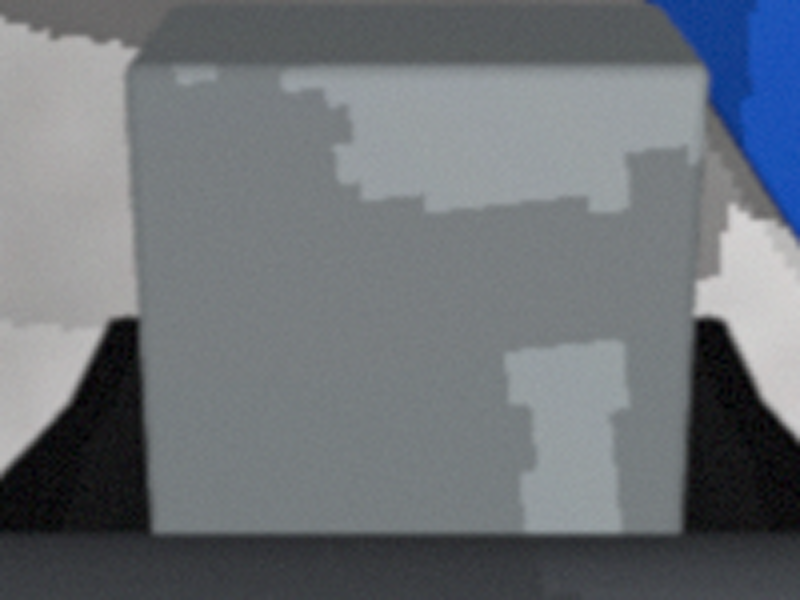

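The held block is square and centred to about 1 mm; its far edge is at row 216, against a predicted 215.5. I move above the seat, slightly short of the pins and stop.

>>> servo_tool(steps=[0.04,-0.06,0.03,0,-0.05,0.04,-0.12,0.032,0,-0.05,0.04,-0.18,0.032,0.01,-0.05,0.04,-0.199,0.032,0.02,-0.05,0.04,-0.199,0.032,0.05,-0.05,0.04,-0.199,0.032,0.07,-0.05,0.04,-0.199,0.032,0.07,-0.05,0.04,-0.199,0.032,0.07,-0.05])

```text
time: 6.68
position: [0.5476, -0.1811, 0.2355]
tool_rot: [0.733, 0.681, 0.0, 0.0]
ft_force: [0.6, -0.4, -4.5]
grip_width: 0.0554
```

```bash
python3 - <<'E'
from h import *
to(p2w(-.004,.069,.2079),-.065)
c=camera('scene');crop(c,"pics/sc4.png",150,200,120,90,6);np.save('pics/sc4.npy',c,allow_pickle=True)
c=camera('side');crop(c,"pics/sd4.png",320,150,130,100,6);np.save('pics/sd4.npy',c,allow_pickle=True)
E
```

```text
t 6.675 pos [ 0.5476 -0.1811  0.2355] q [-0.513  0.704  1.683  0.     0.753 -0.439] w 0.0554 F [ 0.56 -0.39 -4.47]
tool shift [-0.0006  0.0014  0.0276] turn -0.0088 tilt 0.06
```

View pics/sc4.png

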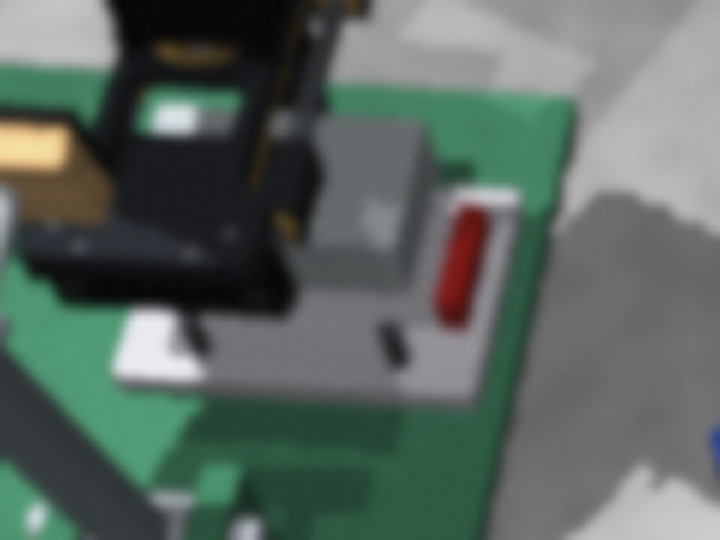

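View pics/sd4.png

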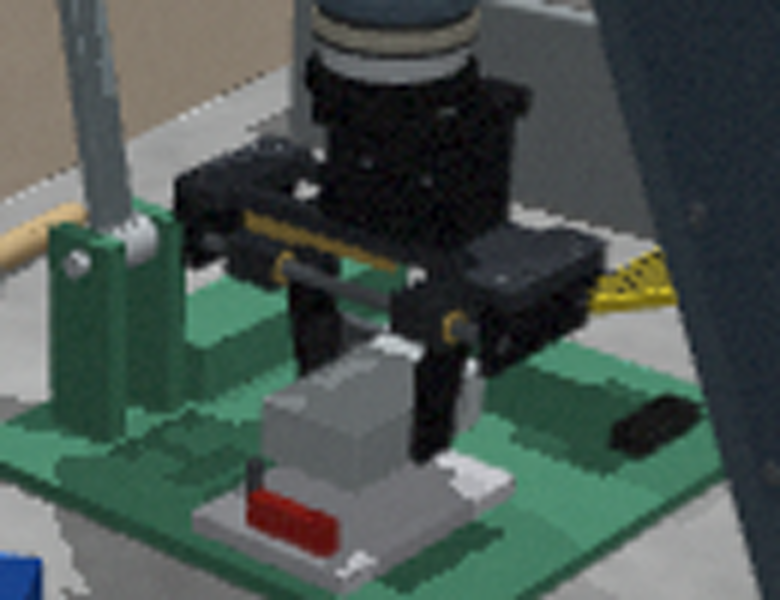

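>>> servo_tool(steps=[0.04,-0.0006,0.001,0.012,-0.009,0.04,-0.0006,0.001,0.02,-0.009,0.04,-0.0006,0.001,0.025,-0.009,0.04,-0.0006,0.001,0.027,-0.009,0.04,-0.0006,0.001,0.027,-0.009,0.04,-0.0006,0.001,0.027,-0.009])

```text
time: 7.52
position: [0.5482, -0.1822, 0.2079]
tool_rot: [0.73, 0.684, 0.0, 0.0]
ft_force: [-0.3, -0.3, -4.1]
grip_width: 0.0556
```

```bash
python3 - <<'E'
from h import *
to(p2w(0,.075,.2069),-.065)
c=camera('scene');crop(c,"pics/sc5.png",150,200,120,90,6);np.save('pics/sc5.npy',c,allow_pickle=True)
c=camera('side');crop(c,"pics/sd5.png",320,170,100,75,8);np.save('pics/sd5.npy',c,allow_pickle=True)
E
```

```text
t 7.525 pos [ 0.5482 -0.1822  0.2079] q [-0.514  0.751  1.689  0.     0.701 -0.45 ] w 0.0556 F [-0.27 -0.32 -4.06]
tool shift [0.0064 0.0047 0.001 ] turn 0.0004 tilt 0.03
```

View pics/sc5.png

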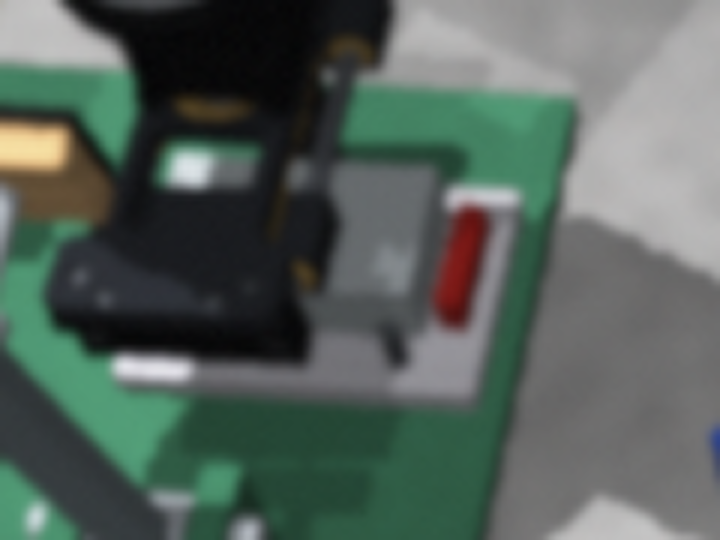

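View pics/sd5.png

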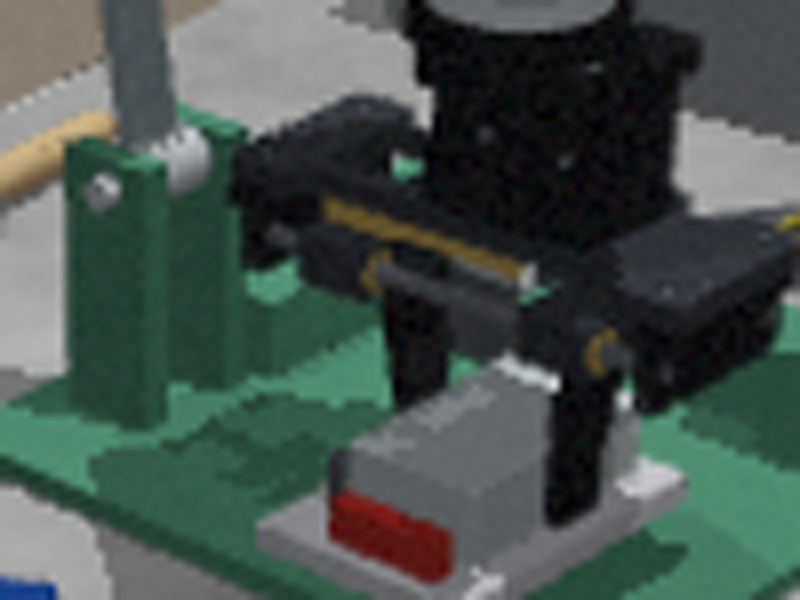

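>>> servo_tool(steps=[0.04,0,0.001,0,0,0.04,0,0.002,0,0,0.04,0,0.003,0,0,0.04,0,0.003,0,0])

```text
time: 8.12
position: [0.5513, -0.1823, 0.2078]
tool_rot: [0.73, 0.684, 0.0, 0.0]
ft_force: [0.1, -0.1, -4.1]
grip_width: 0.0553
```

>>> servo_tool(steps=[0.04,0,0.001,0,0,0.04,0,0.0015,0,0,0.04,0,0.0015,0,0])

```text
time: 8.5
position: [0.5521, -0.1823, 0.2076]
tool_rot: [0.73, 0.684, -0.0, -0.001]
ft_force: [-2.3, 0.1, -3.4]
grip_width: 0.0557
```

The pins are touched, with -2.3 N in x. Next I move towards the red stop.

>>> servo_tool(steps=[0.04,0.002,0,0,0,0.04,0.003,0,0,0,0.04,0.004,0,0,0,0.04,0.004,0,0,0])

```text
time: 9.0
position: [0.5524, -0.1782, 0.2075]
tool_rot: [0.73, 0.684, -0.0, -0.001]
ft_force: [-4.2, -1.1, -4.3]
grip_width: 0.056
```

>>> servo_tool(steps=[0.04,0.001,0,0,0,0.04,0.0015,0,0,0,0.04,0.0015,0,0,0])

```text
time: 9.38
position: [0.5525, -0.1774, 0.2075]
tool_rot: [0.73, 0.684, -0.001, -0.0]
ft_force: [-5.8, -4.7, -5.7]
grip_width: 0.0556
```

>>> servo_tool(steps=[0.04,-0.0002,-0.0003,0.0005,0,0.04,-0.0002,-0.0003,0.001,0,0.04,-0.0002,-0.0003,0.001,0])

```text
time: 9.75
position: [0.5524, -0.1774, 0.2072]
tool_rot: [0.73, 0.684, -0.0, -0.0]
ft_force: [-6.1, -2.0, -0.9]
grip_width: 0.0558
```

The bed now carries the block (Fz went from -5.7 to -0.9 N). Next I release.

>>> servo_tool(steps=[0.06,0,0,0,0,0.07,0,0,0,0,0.08,0,0,0,0,0.08,0,0,0,0,0.08,0,0,0,0])

```text
time: 10.38
position: [0.5529, -0.1771, 0.2069]
tool_rot: [0.73, 0.684, 0.0, 0.0]
ft_force: [0.3, -0.7, -0.6]
grip_width: 0.0797
```

```bash
python3 - <<'E'
from h import *
to(p2w(0,.075,.2069),-.065)
c=camera('scene');crop(c,"pics/sc6.png",150,200,120,90,6);np.save('pics/sc6.npy',c,allow_pickle=True)
E
```

```text
t 10.375 pos [ 0.5529 -0.1771  0.2069] q [-0.502  0.755  1.682  0.     0.704 -0.438] w 0.0797 F [ 0.31 -0.7  -0.56]
tool shift [0.001  0.0004 0.    ] turn 0.0005 tilt 0.05
```

View pics/sc6.png

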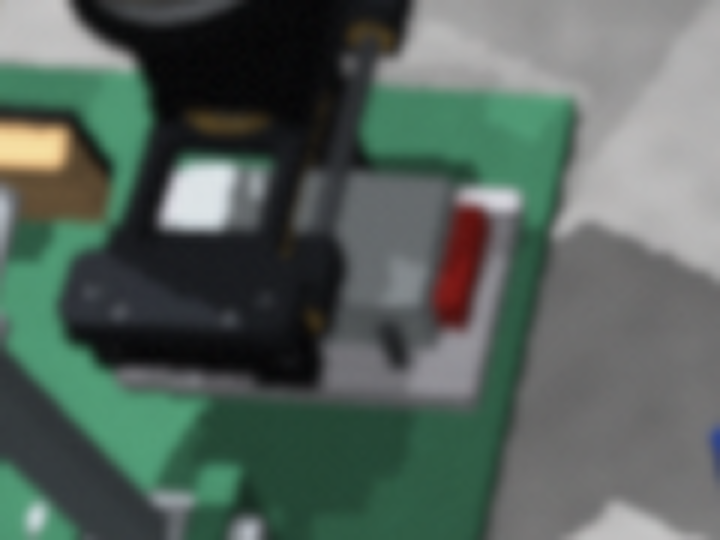

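The block lies against the pins and the red stop. I retreat straight up.

>>> servo_tool(steps=[0.08,0,0,-0.015,0,0.08,0,0,-0.06,0,0.08,0,0,-0.11,0,0.08,0,0,-0.15,0,0,-0.05,0,-0.15,0,0,-0.05,0,-0.15,0])

```text
time: 11.18
position: [0.5495, -0.2297, 0.3589]
tool_rot: [0.731, 0.683, 0.0, 0.003]
ft_force: [-0.7, 0.8, -0.5]
grip_width: 0.0672
```

```bash
python3 - <<'E'
from h import *
to(p2w(-.075,-.095,.34),-.065)
c=camera('scene');crop(c,"pics/sc7.png",65,170,200,150,4);np.save('pics/sc7.npy',c,allow_pickle=True)
c=camera('side');crop(c,"pics/sd7.png",320,170,100,75,8)
c=camera('wrist');cv2.imwrite("pics/w7.png",c["pixels"]);np.save('pics/w7.npy',c,allow_pickle=True)
E
```

```text
t 11.175 pos [ 0.5495 -0.2297  0.3589] q [-5.830e-01  5.420e-01  1.556e+00 -1.000e-03  1.038e+00 -5.150e-01] w 0.0672 F [-0.74  0.85 -0.54]
tool shift [-0.1164 -0.0744  0.019 ] turn -0.0027 tilt 0.31
```

View pics/w7.png

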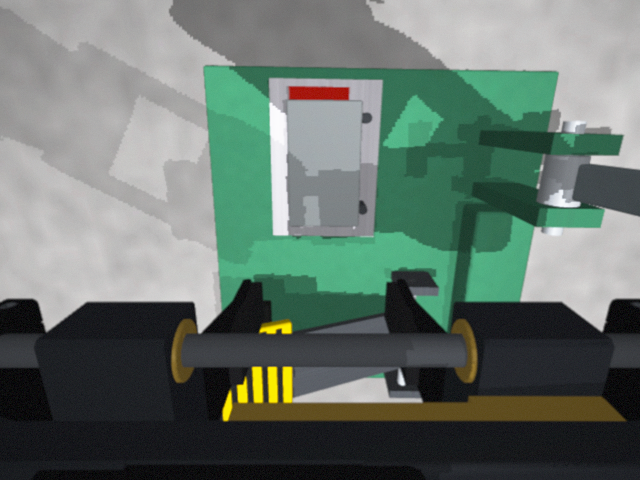

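View pics/sd7.png

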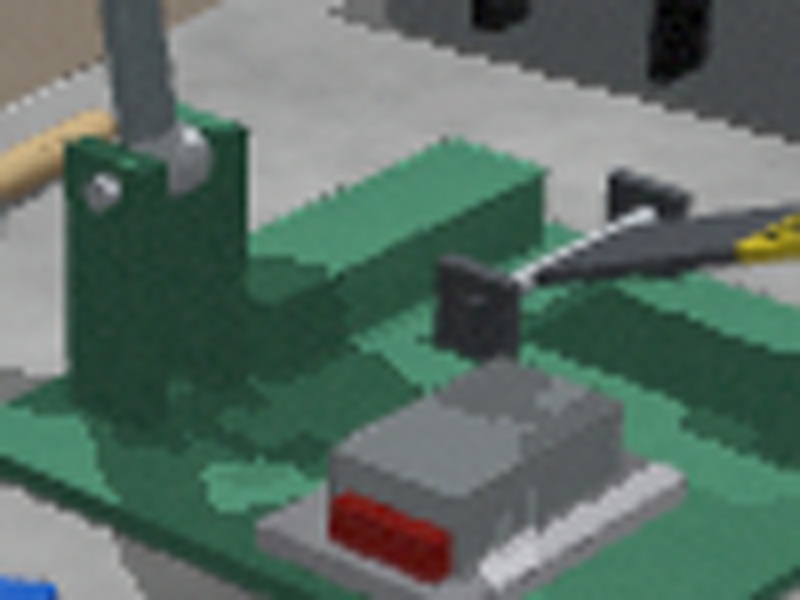

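View pics/sc7.png

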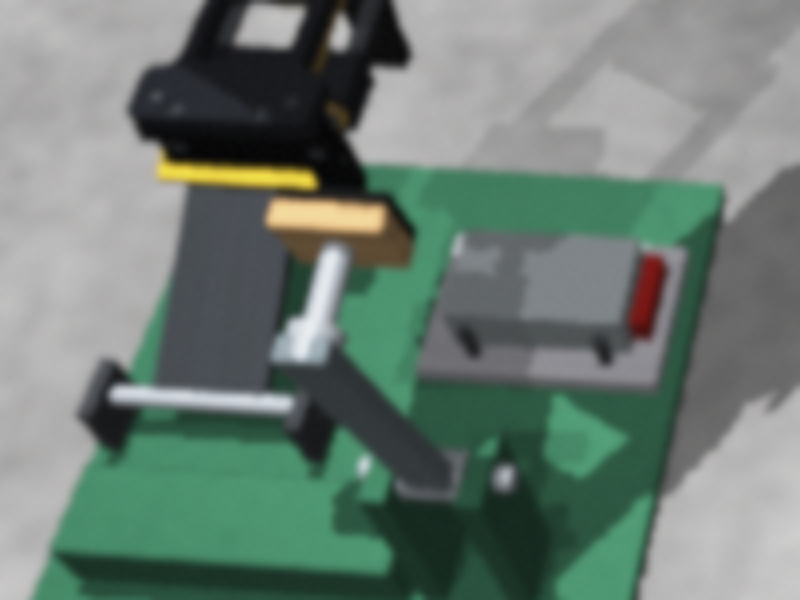

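```bash
python3 - <<'E'
from h import *
c=load("pics/w7.npy");crop(c,"pics/w7c.png",255,65,140,180,4) if 0 else crop(c,"pics/w7c.png",255,70,150,180,3)
t,th,res,W=rectfit(c,[(289,100),(361.5,100),(360,228),(290,226.5)],[(-.028,.048),(.028,.048),(.028,-.048),(-.028,-.048)],.052)
d=t-PT;cc,ss=np.cos(PTH),np.sin(PTH);print("local",cc*d[0]+ss*d[1],-ss*d[0]+cc*d[1],th-PTH,np.round(res*1e3,1).tolist())
for u,z in (((367,118),.042),((362,208),.042),((289,87),.038),((349,87),.038)):
    d=atz(c,u,z)[:2]-PT;print(u,np.round([cc*d[0]+ss*d[1],-ss*d[0]+cc*d[1]],4))
E
```

```text
local 1.6831709425751788e-05 0.07282079526459437 -0.004329552316756052 [[1.4, -0.0], [-1.7, 0.4], [0.4, -0.7], [-0.1, 0.4]]
(367, 118) [0.0321 0.1086]
(362, 208) [0.0304 0.0382]
(289, 87) [-0.0273  0.131 ]
(349, 87) [0.0181 0.131 ]
```

View pics/w7c.png

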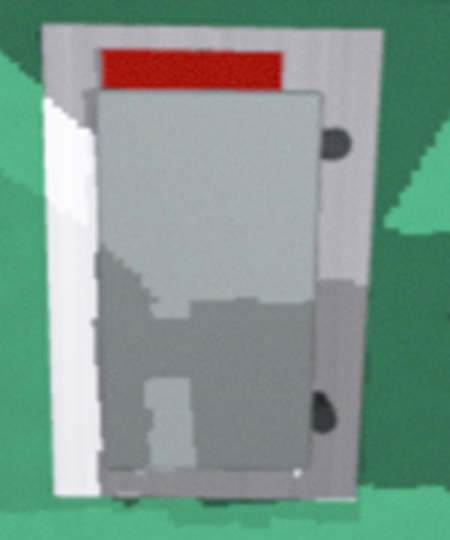

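The block is home: x 0.0 mm, y about -2 mm with the pins reading about the same bias, and square to 0.004 rad. Next I move over the pedal with the fingers shut.

>>> servo_tool(steps=[0,-0.04,-0.04,0,0,0,-0.09,-0.074,0,0,0,-0.116,-0.074,0.019,0,0,-0.116,-0.074,0.04,0,0,-0.116,-0.074,0.04,0,0,-0.116,-0.074,0.04,0], force=40)

```text
time: 12.08
position: [0.4685, -0.3371, 0.3171]
tool_rot: [0.729, 0.684, 0.0, -0.0]
ft_force: [-0.8, 0.6, -0.2]
grip_width: 0.0018
```

```bash
python3 - <<'E'
from h import *
to(p2w(-.075,-.095,.2252),-.065)
c=camera('scene');crop(c,"pics/sc8.png",65,140,200,150,4)
c=camera('side');crop(c,"pics/sd8.png",320,120,160,120,5)
E
```

```text
t 12.075 pos [ 0.4685 -0.3371  0.3171] q [-0.817  0.578  1.636  0.     0.928 -0.754] w 0.0018 F [-0.76  0.62 -0.24]
tool shift [-0.0038 -0.0007  0.0919] turn 0.0016 tilt 0.02
```

View pics/sc8.png

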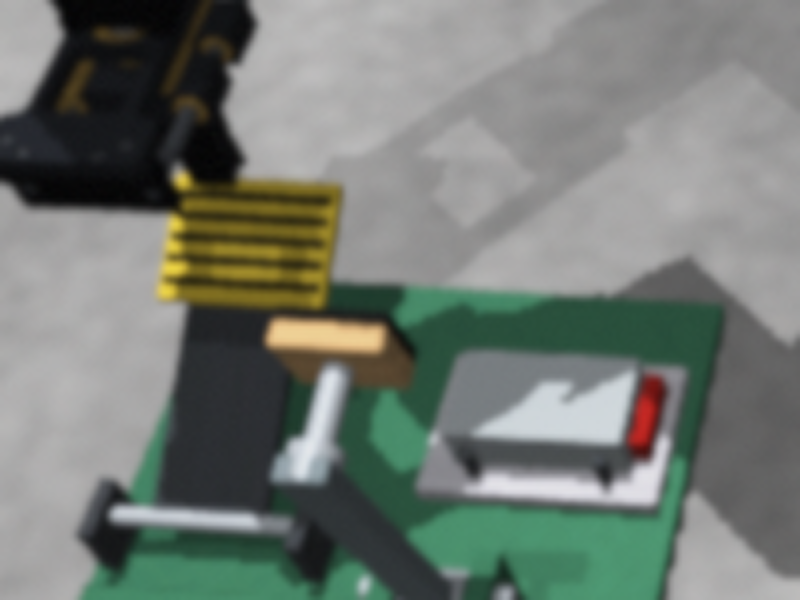

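View pics/sd8.png

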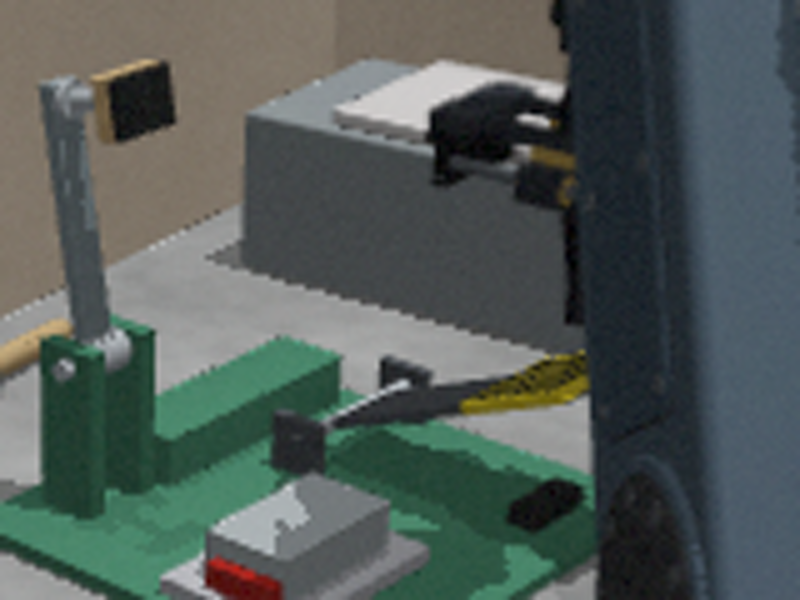

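```bash
python3 - <<'E'
from h import *
c=load("pics/scene0.npy");o=get_obs();p=o["position"]-[0,0,.1822]
u=proj(c,[p,[p[0],p[1],.107]]);print((u-[65,140])*4)
E
```

```text
[[218.60878559 173.3948003 ]
 [238.81818884 209.41102836]]
```

>>> servo_tool(steps=[0,-0.002,0,0.015,0,0,-0.002,0,0.025,0,0,-0.002,0,0.035,0,0,-0.002,0,0.04,0,0,-0.002,0,0.04,0])

```text
time: 12.8
position: [0.4679, -0.3398, 0.2762]
tool_rot: [0.73, 0.684, 0.0, -0.001]
ft_force: [-0.4, 2.1, 2.7]
grip_width: 0.0004
```

```bash
python3 - <<'E'
from h import *
to(p2w(-.075,-.095,.2252),-.065)
c=camera('scene');crop(c,"pics/sc9.png",65,140,200,150,4)
E
```

```text
t 12.8 pos [ 0.4679 -0.3398  0.2762] q [-0.821  0.641  1.659  0.     0.843 -0.757] w 0.0004 F [-0.36  2.14  2.65]
tool shift [-0.0011 -0.0003  0.051 ] turn 0.0001 tilt 0.07
```

View pics/sc9.png

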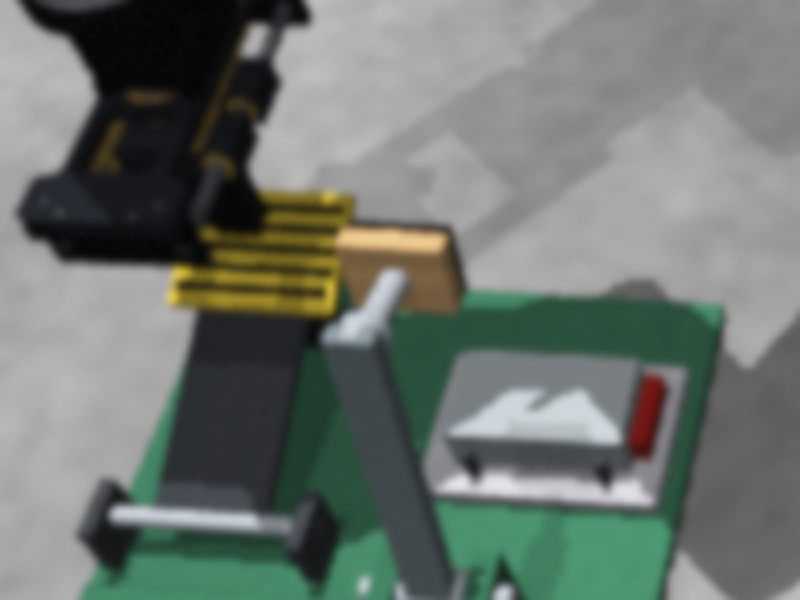

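The pedal is moving and the arm swings with it, well clear of the gripper. I press on down.

>>> servo_tool(steps=[0,0,0,0.008,0,0,0,0,0.016,0,0,0,0,0.024,0,0,0,0,0.031,0,0,0,0,0.037,0,0,0,0,0.042,0,0,0,0,0.046,0,0,0,0,0.048,0])

```text
time: 13.85
position: [0.4678, -0.3398, 0.2285]
tool_rot: [0.73, 0.684, -0.0, -0.0]
ft_force: [-2.2, 0.7, 3.4]
grip_width: 0.0003
```

>>> servo_tool(steps=[0,0,0,0.001,0,0,0,0,0.002,0,0,0,0,0.003,0])

```text
time: 14.22
position: [0.4679, -0.3398, 0.2267]
tool_rot: [0.73, 0.684, -0.0, -0.0]
ft_force: [-3.5, 2.3, 10.3]
grip_width: 0.0005
```

>>> servo_tool(steps=[0,0,0,0.001,0,0,0,0,0.002,0,0,0,0,0.003,0])

```text
time: 14.6
position: [0.4678, -0.3398, 0.2252]
tool_rot: [0.729, 0.684, -0.0, -0.0]
ft_force: [-5.7, 4.2, 22.2]
grip_width: 0.0005
```

>>> servo_tool(steps=[0,0,0,0.001,0,0,0,0,0.001,0,0,0,0,0.001,0,0,0,0,0.001,0,0,0,0,0.001,0,0,0,0,0.001,0,0,0,0,0.001,0])

```text
time: 15.48
position: [0.4677, -0.3397, 0.2251]
tool_rot: [0.729, 0.684, -0.0, 0.0]
ft_force: [-6.1, 2.9, 23.3]
grip_width: 0.0002
```

```bash
python3 - <<'E'
from h import *
to(p2w(-.075,-.095,.2252),-.065)
c=camera('scene');crop(c,"pics/sc10.png",65,140,200,150,4)
c=camera('side');crop(c,"pics/sd10.png",320,150,150,112,5)
E
```

```text
t 15.475 pos [ 0.4677 -0.3397  0.2251] q [-8.210e-01  7.230e-01  1.683e+00 -1.000e-03  7.360e-01 -7.570e-01] w 0.0002 F [-6.13  2.89 23.3 ]
tool shift [-0.0012 -0.0002 -0.0001] turn 0.0009 tilt 0.03
```

View pics/sc10.png

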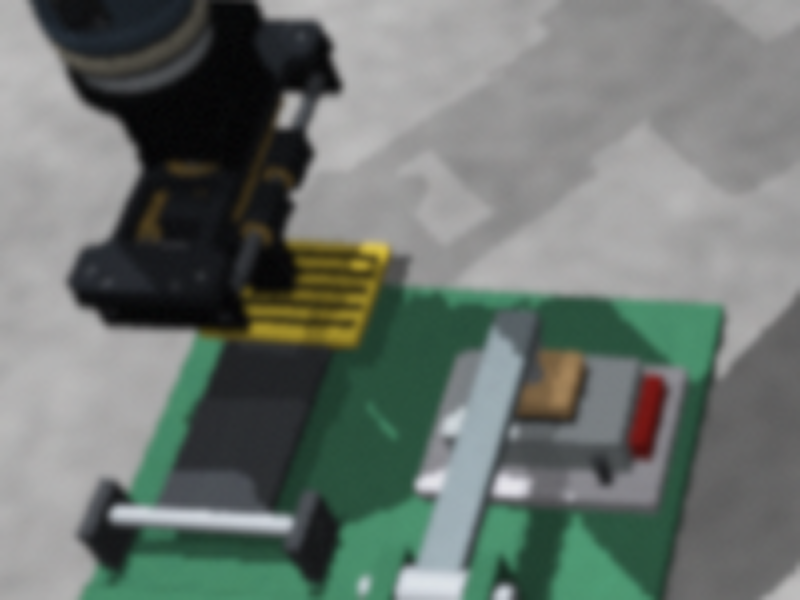

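View pics/sd10.png

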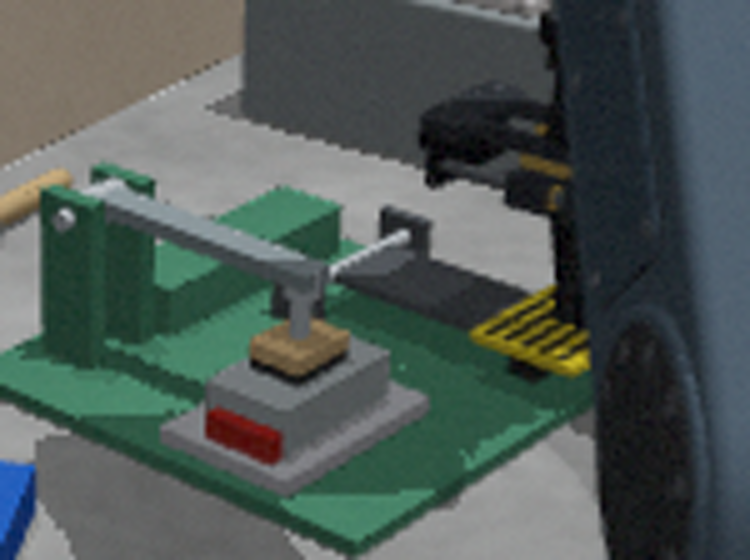

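The pad is level on its stop (22 N, z steady at 0.2251) and the stamp lies on the block's middle. Held for about 1 s, so I release it under control.

>>> servo_tool(steps=[0,0,0,0,0,0,0,0,-0.005,0,0,0,0,-0.012,0,0,0,0,-0.02,0,0,0,0,-0.028,0,0,0,0,-0.036,0,0,0,0,-0.044,0,0,0,0,-0.052,0,0,0,0,-0.06,0,0,0,0,-0.07,0,0,0,0,-0.1,0,0,0,0,-0.14,0])

```text
time: 17.08
position: [0.4671, -0.3393, 0.3615]
tool_rot: [0.73, 0.684, -0.0, -0.003]
ft_force: [-0.4, -0.2, -0.4]
grip_width: 0.0005
```

>>> servo_tool(steps=[0,-0.05,-0.03,-0.03,0,0,-0.05,-0.03,-0.03,0,0,-0.05,-0.03,-0.03,0,0,-0.05,-0.03,-0.03,0])

```text
time: 17.58
position: [0.4348, -0.3867, 0.3905]
tool_rot: [0.729, 0.684, 0.0, -0.002]
ft_force: [0.8, -0.2, 0.6]
grip_width: 0.0002
```

```bash
python3 - <<'E'
from h import *
to(p2w(-.075,-.095,.2252),-.065)
c=camera('scene');cv2.imwrite("pics/sc11f.png",c["pixels"]);crop(c,"pics/sc11.png",65,170,200,150,4);np.save("pics/sc11.npy",c,allow_pickle=True)
f=lambda pts,x0,y0,s:[((x+.5)/s-.5+x0,(y+.5)/s-.5+y0) for x,y in pts]
c0=load("pics/scene0.npy")
d=cv2.absdiff(c["pixels"],c0["pixels"]).max(2)
print("carved diff",d[185:225,372:402].mean(),d[225:272,436:468].mean())
E
```

```text
t 17.575 pos [ 0.4348 -0.3867  0.3905] q [-0.919  0.487  1.557  0.     1.101 -0.855] w 0.0002 F [ 0.76 -0.18  0.63]
tool shift [0.0474 0.0301 0.1654] turn 0.0011 tilt 0.21
carved diff 2.3691666666666666 2.3663563829787235
```

View pics/sc11.png

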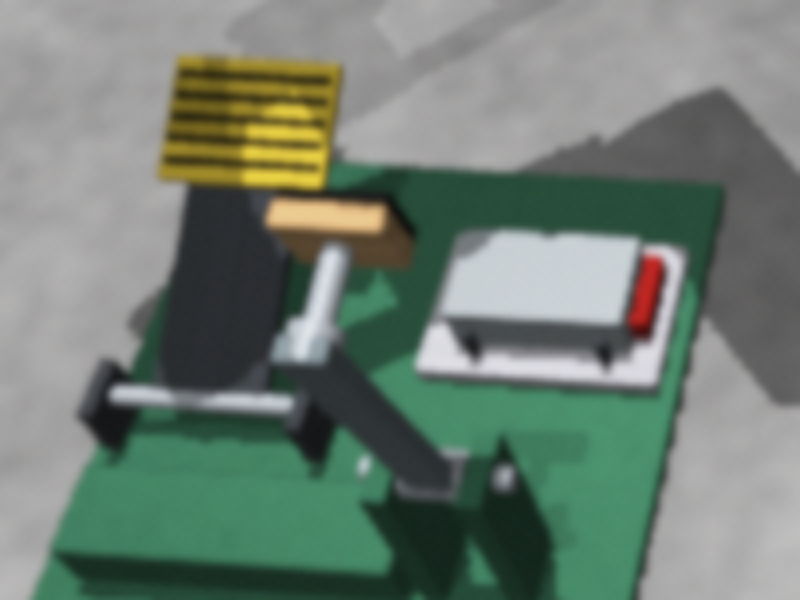

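View pics/sc11f.png

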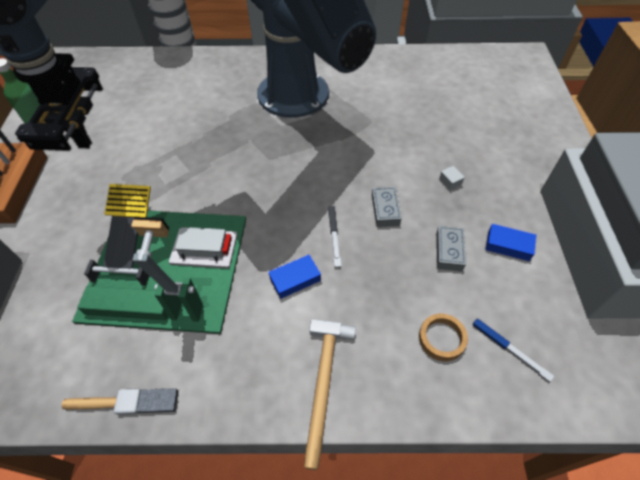

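The pedal is back up and the block is still home, but I see no stamp mark on it. I'll check the pedal angle in the pressed picture and look closer at the block top.

```bash
python3 - <<'E'
from h import *
c=load("pics/scene0.npy")
for th in (0,.015,.03,.4):
    r=[]
    for dx,dy in [(-.035,.045),(.035,.045)]:
        a,b=-.150+dx,.008
        r.append(p2w(.076+a*np.cos(th)+b*np.sin(th),-.084+dy,.035-a*np.sin(th)+b*np.cos(th)))
    print(th,((proj(c,np.array(r))-[65,140]+.5)*4-.5).round(1).tolist())
im=cv2.imread("pics/sc10.png");cv2.imwrite("pics/sc10z.png",im[200:400,180:440].repeat(3,0).repeat(3,1))
im=cv2.imread("pics/sc11.png");cv2.imwrite("pics/sc11z.png",im[200:400,400:700].repeat(2,0).repeat(2,1))
E
```

```text
0 [[390.3, 242.4], [356.9, 339.8]]
0.015 [[388.8, 239.5], [355.9, 338.1]]
0.03 [[387.3, 236.6], [354.8, 336.4]]
0.4 [[341.4, 181.6], [324.1, 307.9]]
```

View pics/sc10z.png

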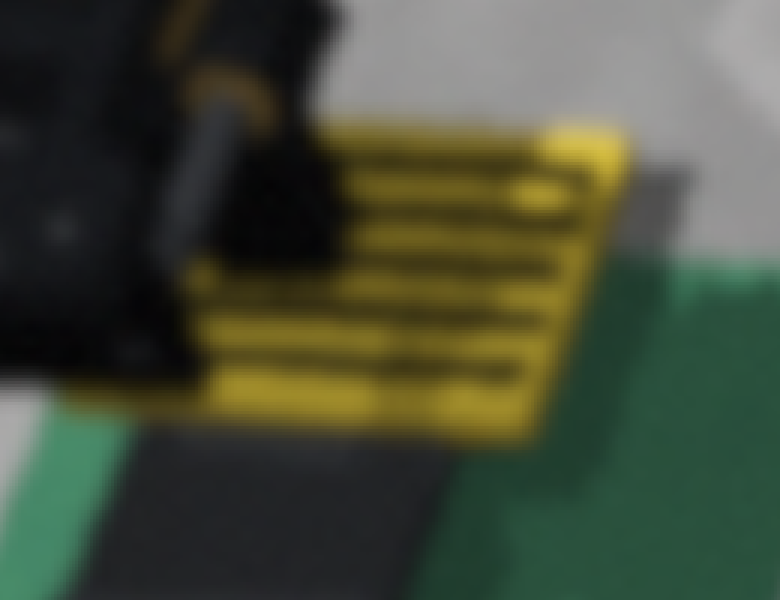

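View pics/sc11z.png

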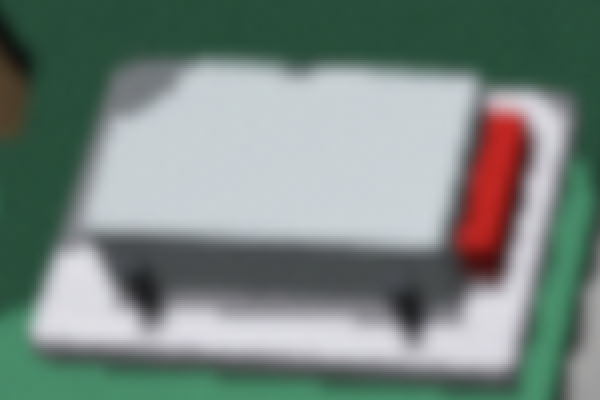

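```bash
python3 -c "
from rig import hand_in,get_obs
print(get_obs()['time'],hand_in())"
```

```text
the job is handed in; nothing more can be done
17.625 None
```

I laid the plain granite block in the bed against both pins and the red stop, worked the stamp with the pedal, and handed the job in at 17.6 s.

- **Seating:** Forces during placing stayed around 6 N. With the block released, the wrist camera put it at x 0.0 mm, y about −2 mm and 0.004 rad off square. The back pins read about 1–2.5 mm low in the same picture, so most of the y offset looks like calibration.
- **Stamping:** I pressed the pedal with the closed fingertips to about 23 N and held it there for just over 1 s. The fingertip height of 42.9 mm matches the 43 mm at the stop. The pad corner (390, 243 in the crop) matches the model at fully down (390, 242), and the stamp lay on the block's middle.
- **After release:** The pedal and arm returned to rest, the block stayed home, and the gripper is clear of everything. The carved blocks look unchanged against the first picture; I compared pixels and did not measure their positions again.
- **Not confirmed:** No stamp mark shows on the block in the last picture. I could not tell whether the simulation draws one, so the stamping rests on the pedal position, force and the pressed picture. The stamp's force on the block could not be measured directly.

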